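# Let the copy stand's camera down on its ratchet crank

## Task

The phone of the copy stand has to come down to photograph the booklet. Throw the pawl's release lever over to the left, wind the crank a little up (clockwise) until the pawl springs out of the ratchet wheel, then let the crank turn back slowly under the load, never letting it run free, until the stop collar of the mast rests on the gearbox. Finally push the lever back to the right so that the pawl drops into the wheel again, and leave the booklet, the mouse and the spray bottle where they are.

Things in the scene. Friction and masses are not known exactly. Their poses are not given: they have to be found in the camera images.
- stand: Fixed copy stand: grey baseboard 180x375x14 mm, grey gearbox 104x70 mm, 192 high, front plate face at x=-38 mm with crank, ratchet wheel, pawl and lever before it. Origin on the desk under the gearbox; the crank side faces -x (robot), y left, z up. Mast (22 mm square) at x=+50, y=0; its arm carries the phone to the right: x 7 to 93, y -80 to -230 mm, 240 mm up when down.
- carriage (a joint): Height of mast, arm and phone above their lowest position, in m: 0 when the stop collar rests on the gearbox, at most 0.118. About 0.83 kg hang on it. It is geared to the crank: 25 mm per radian.
- crank (a joint): Crank angle, rad: 0 with the camera down, grows when wound up (clockwise seen from the robot); about 3.5 at the start. Axis parallel to the stand's x, 120 mm above the desk at the stand's y=0. The load pulls it back anticlockwise with about 0.2 N m (4 N at the handle); let go with the pawl out, it runs away.
- hub (a point): Point on the crank axis in the plane of the middle of the handle, 122 mm in front (-x) of the stand's origin, 120 mm above the desk. The handle's middle circles round it at 55 mm radius.
- handle (a point): Middle of the crank's black handle: cylinder 21 mm thick, 50 mm long, parallel to the stand's x axis, spinning freely on its pin. At the start right of the hub; as the camera comes down it goes over the top to the left, ending 20 degrees below level on the left (direction from the hub = crank angle - 0.349 rad, measured from left, upwards). The crank arm lies 25 mm behind this point.
- lever (a joint): Release lever, rad: 0 = hold (leans 20 degrees right, to the wheel), 0.7 = release (leans 20 degrees left). Stays where it is left; about 2 N at the grip moves it. A sprung pawl turns on the same pin: on hold the spring presses it into the wheel, on release pulls it out, but a pawl carrying the load stays trapped until the crank is wound up about 0.2 rad.
- lever_tip (a point): Centre of the lever's black grip: rod 15 mm thick, 28 mm long along the lever, 71 mm above the lever's pin; about 62 mm in front of the stand's origin and 227 mm above the desk. It swings left and right, parallel to the front plate, 49 mm from hold to release.
- pawl_tip (a point): Inner corner of the pawl's nose: about 29 mm from the wheel point when the pawl is in the wheel, about 48 mm when it is out.
- wheel (a point): Centre of the ratchet wheel (12 teeth, tip radius 35 mm, root radius 28 mm, 10 mm thick) on the crank axis.
- booklet: Paperback booklet 186 x 115 x 15 mm lying on the baseboard under the phone; origin under its centre.
- mouse: Black computer mouse 124 x 76 x 48 mm on the mat, left in front of the stand; origin under its centre.
- spray: Small brown bottle of screen cleaner with a black dropper top, 33 mm wide and 102 mm high, right in front of the stand; origin under its centre.

How it is judged:
On the way, in this order (a step that is already met when the one before it is completed fails the run):
1. the lever is thrown over to release (value of joint lever above 0.55 rad), for 0.2 s.
2. the pawl has sprung out of the wheel while the camera is still up (distance between pawl_tip and wheel above 0.04 m and value of joint carriage above 0.055 m), for 0.1 s.
3. the camera has come down onto its stop (value of joint carriage below 0.003 m), for 0.2 s.
At the end, for the whole second after the job is handed in: The mast rests on its stop (within 3 mm), the lever is back on hold (below 0.2 rad) with the pawl's nose down in the ratchet wheel (within 32 mm of its centre), and booklet, mouse and spray bottle stand within 20, 30 and 30 mm of where they were (value of joint carriage below 0.003 m and value of joint lever below 0.2 rad and distance between pawl_tip and wheel below 0.032 m and distance of booklet from where it was at the start of the episode below 0.02 m and distance of each of mouse, spray from where it was at the start of the episode below 0.03 m); the robot touches nothing.
It fails at once if the camera runs down faster than 0.15 m/s: the crank was let go or let spin (velocity of joint carriage below -0.15 m/s).
It fails at once if the booklet, the mouse or the spray bottle is pushed away (distance of booklet from where it was at the start of the episode above 0.02 m or distance of any of mouse, spray from where it was at the start of the episode above 0.03 m).
It fails at once if the spray bottle is knocked over (angle between spray's own z axis and vertical above 0.5 rad).
It also fails if it takes over 54 s, if anything falls off the work surface, if the arm or the gripper's body presses on something with over 40 N, if the wrist force passes 120 N, or if a joint passes its speed limit or range.

## Robot

A 6-joint arm with a two-finger parallel gripper is mounted at the origin on a cart in front of the work surface, level with it; the furniture and walls round the work are solid. World frame = base frame: x ahead of the robot, y to its left, z up, the work surface at z = 0. Lengths are in m, angles in rad, forces in N, time in s.
With the tool pointing down it reaches from about 0.375 to 0.9 m from the base axis. Payload 3.1 kg.
Tool frame: the origin (TCP) lies at the very end of the fingers, on their centre line; the grasp point (between the pads) lies 19 mm behind it; z points along the fingers, y is the line along which they close (so a half turn about z gives the same grasp; the last joint's range is limited). The gripper opens to 85 mm and grips with 20 to 120 N. Pads are 22 mm wide; open, the fingers measure 114 mm over their backs; the gripper's body (76 mm by 85 mm) begins 54 mm behind the grasp point. The pads swing forward as they close: fully open they stand 13 mm farther back than shut.
Start: joints at [-1.468, 0.527, 1.433, -0, 1.181, -0.178], TCP at [0.174, -0.6, 0.231] pointing down, gripper open.
Joint ranges: [-3.08, 3.08], [-0.75, 2.2], [0.22, 2.44], [-1.43, 4.57], [0, 2.65], [-2.85, 2.85]. Speed limits (rad/s): [2.79, 2.79, 3.14, 3.14, 3.14, 3.14].

## Interface

Orientations are given as a unit quaternion [x, y, z, w].
In Python, from station import sense, snapshot, camera_params, sign_off gives the robot as it stands.
- The arm moves only by the shell command python3 -m handwheel 'ROWS' [OPENING] [FORCE]. ROWS is JSON, a list that holds one entry, the list of rows, each a list of 4 numbers: the shift along the tool's x, y, z in units of 25 mm (1.0 is 25 mm), then the turn about the tool's z in units of 6 degrees (1.0 is 6 degrees). A call has 1 to 20 rows; each row shifts and turns the commanded pose from where the row before left it, along the tool's axes as they then stand; what a row does not reach is not made up. A row lasts 1/8 s, in which the tool goes at most 62.5 mm and 10.7 degrees, less where a joint would pass 70% of its speed; a pose out of reach is approached as far as the arm can. A call is refused whole if a number of a shift passes 1 or a number of a turn 1, either way. A call with a gripper value outside its range is refused whole. OPENING is the finger opening in mm, from 0 to 85.4, set as the call begins (- or left out, the last holds). The fingers move at their own pace and stop on an object; FORCE is the grip in N (left out, the last holds). Time passes only in rows, so rows that do not move let the fingers close. It gives the time, the measured TCP pose, the force, the opening and the grip force at its end, in the units of the state.
- sense(): the state, without advancing time (a new reading comes with each control period).
- snapshot(name): name is "scene" or "top"; returns (picture, depth): 420x560x3 uint8, red, green, blue; 420x560 float32, m along the optical axis (not along the pixel's ray), 0 where there is no reading.
- camera_params(name): a dict with "mtx" (3x3 intrinsics, pixels), "extrinsics" (4x4, takes a point from camera to world coordinates). Camera axes: x right, y up, looking along -z (the intrinsics and any distortion apply to the point x, -y, -z); pixel columns grow to the right and rows downward; lengths in m; the calibration is good to about 2 mm. A picture is of the moment at which its call begins. camera_params takes no time and is no camera call.
- sign_off(): hands the job in; it is judged then, once.
The state is a dict: "t": time; "q": joint angles; "qd": joint speeds; "tau": joint torques, N m; "tcp_pos": TCP position; "tool_rot": TCP orientation; "force": force on the tool from outside, world axes, zero at the start; "ft_torque": the same for the moment, N m; "finger_gap": opening from 0.0 (shut) to 1.0 (fully open); "gripper_force": force on a finger pad.
Only numpy, scipy, OpenCV 4.12 (cv2) and the standard library are available. Lean on these libraries where they do the work, as an engineer would, in place of code of your own. Each camera call takes 0.05 s, during which the arm holds its last target. There are 200 camera calls.

## Working session

There is one attempt and no reset: what is moved stays moved. The work goes in short steps, Python scripts to look and compute and a shell command to move; the robot and the scene stay as the last step left them, time stands still between calls to the robot, and variables do not carry over. Pictures are saved under pics/ and viewed, at most 10 in all, crops included, and the job is handed in when it is done.

```bash
ls; mkdir -p pics; python3 - <<'E'
from station import *
import cv2,numpy as np
for n in("scene","top"):
    p,d=snapshot(n); cv2.imwrite(f"pics/{n}0.png",p[:,:,::-1]); np.save(f"pics/{n}0.npy",d)
    c=camera_params(n);print(n,c)
s=sense();print(s)
E
```

```text
pics
scene {'mtx': array([[391.62892145,   0.        , 282.38114626],
       [  0.        , 391.62892145, 206.36299607],
       [  0.        ,   0.        ,   1.        ]]), 'extrinsics': array([[-0.95709279, -0.16356392,  0.23920753,  0.74299521],
       [ 0.28889809, -0.47416079,  0.83169071,  0.67791076],
       [-0.02261176,  0.86511178,  0.50106918,  0.62614787],
       [ 0.        ,  0.        ,  0.        ,  1.        ]])}
top {'mtx': array([[434.91306988,   0.        , 275.01917718],
       [  0.        , 434.91306988, 206.64431492],
       [  0.        ,   0.        ,   1.        ]]), 'extrinsics': array([[ 0.02153907,  0.99606465, -0.08597256,  0.43620115],
       [-0.99943085,  0.02368514,  0.02402069, -0.11770015],
       [ 0.02596243,  0.08540624,  0.99600789,  1.09314469],
       [ 0.        ,  0.        ,  0.        ,  1.        ]])}
{'t': 0.1, 'q': array([-1.46750477e+00,  5.28355811e-01,  1.43378408e+00,  8.57873611e-06,
        1.18140849e+00, -1.78494337e-01]), 'qd': array([-0.00050413, -0.00063383, -0.00284215, -0.00091604, -0.00035033,
        0.00127989]), 'tau': array([-3.73107214e-04, -4.43304384e+01, -1.78585839e+01, -2.76890714e-04,
        3.88385175e-03,  8.69364186e-06]), 'tcp_pos': array([ 0.17376069, -0.59968412,  0.23043901]), 'tool_rot': array([ 9.90090753e-01,  1.40425585e-01,  4.07241385e-05, -9.77020522e-04]), 'force': array([-0.31230325,  0.39981942, -0.36820539]), 'ft_torque': array([-0.02910147,  0.04833613,  0.03024926]), 'gripper_force': 0.0, 'finger_gap': 1.000560792696096}
```

View pics/scene0.png

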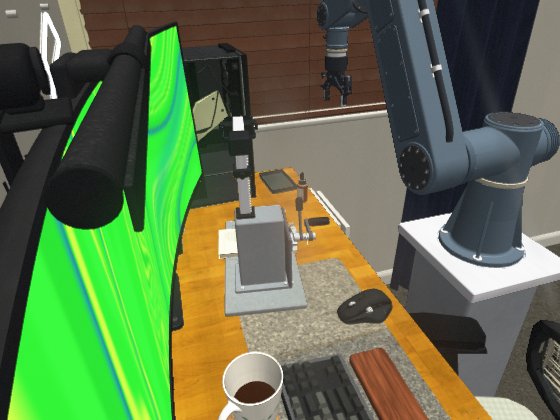

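View pics/top0.png

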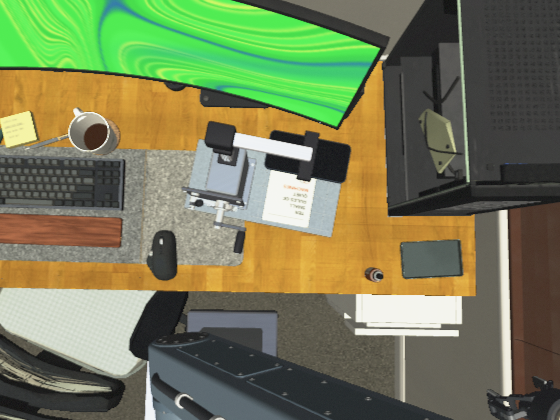

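The scene view shows the gearbox at (262,245), the crank handle near (317,222), and the mouse at (365,306). The top view shows the gearbox at (228,175), the handle at (239,240), and the spray bottle at (374,274). I'll zoom in.

```bash
cat > h.py <<'E'
from station import *
import cv2,numpy as np
def pt(n,u,v,z=None,d=None):
    c=camera_params(n);K=c["mtx"];E=c["extrinsics"]
    r=E[:3,:3]@np.array([(u-K[0,2])/K[0,0],-(v-K[1,2])/K[1,1],-1]);o=E[:3,3]
    return o+r*((z-o[2])/r[2] if z is not None else d)
def cross(u1,v1,u2,v2): # scene px, top px -> point, gap
    o=[];r=[]
    for n,u,v in(("scene",u1,v1),("top",u2,v2)):
        a=pt(n,u,v,d=0);b=pt(n,u,v,d=1)-a;o.append(a);r.append(b/np.linalg.norm(b))
    s=np.linalg.lstsq(np.array([r[0],-r[1]]).T,o[1]-o[0],rcond=None)[0]
    p,q=o[0]+s[0]*r[0],o[1]+s[1]*r[1];return (p+q)/2,np.linalg.norm(p-q)
def proj(n,p):
    c=camera_params(n);E=c["extrinsics"];x=E[:3,:3].T@(np.array(p)-E[:3,3])
    K=c["mtx"];return np.array([K[0,2]-K[0,0]*x[0]/x[2],K[1,2]+K[1,1]*x[1]/x[2]])
E
python3 - <<'E'
import cv2,numpy as np
a=cv2.imread("pics/scene0.png")[165:315,215:345];b=cv2.imread("pics/top0.png")[115:265,175:355-50]
f=lambda i:cv2.resize(i,(390,450) if 0 else None,fx=3.0,fy=3.0,interpolation=cv2.INTER_CUBIC)
cv2.imwrite("pics/z0.png",np.hstack([f(a),f(b)]))
E
```

```text
(no output)
```

View pics/z0.png

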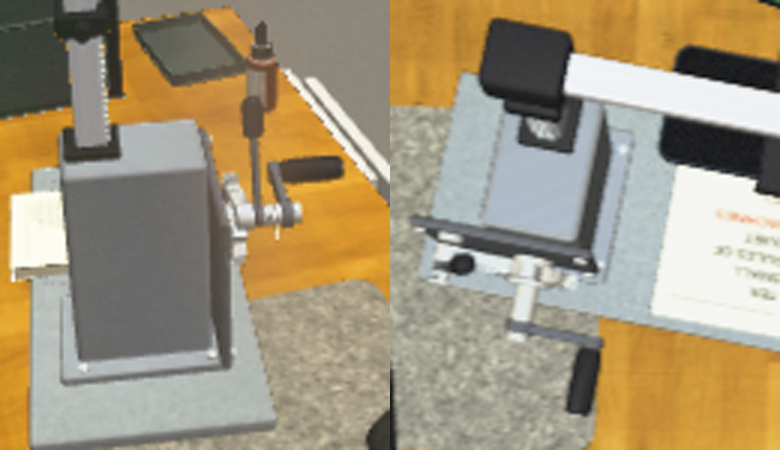

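The crops show the lever grip at scene (299,204) and top (198,203). The handle centre is at scene (319,221) and top (239,242). The front plate edge is clear in the top view. Next I'll segment these and triangulate.

```bash
python3 - <<'E'
from h import *
S=cv2.imread("pics/scene0.png");T=cv2.imread("pics/top0.png")
def blob(I,x0,y0,x1,y1,thr=60):
    m=(I[y0:y1,x0:x1].max(2)<thr).astype(np.uint8)
    n,l,st,c=cv2.connectedComponentsWithStats(m);out=[]
    for i in range(1,n):
        if st[i,4]<25: continue
        ys,xs=np.where(l==i);r=cv2.minAreaRect(np.c_[xs,ys].astype(np.float32))
        ctr=np.array(r[0])+[x0,y0];out.append((ctr,r[1],r[2],st[i,4]))
    return out
for nm,I,b in(("hS",S,(306,212,335,230)),("hT",T,(230,228,250,258)),("lS",S,(292,192,306,214)),("lT",T,(190,196,206,210))):
    print(nm,[(np.round(c,1),np.round(w,1),round(a),k) for c,w,a,k in blob(I,*b)])
print("plate",pt("top",175+23/3,115+220/3,z=.19),pt("top",175+207/3,115+268/3,z=.19))
# spray, mouse top view and depth
d=np.load("pics/top0.npy")
for u,v in((374,274),(162,255),(299,155)): 
    print(u,v,pt("top",u,v,d=d[v,u]))
print("lever",cross(299.3,204,198.3,203),"handle",cross(319,221,239.3,241.7))
# gearbox top by depth
E=camera_params("top")["extrinsics"]
vv,uu=np.mgrid[120:230,175:270]
P=np.array([pt("top",u,v,d=d[v,u]) for u,v in zip(uu.ravel(),vv.ravel())])
m=abs(P[:,2]-.192)<.006
r=cv2.minAreaRect(P[m,:2].astype(np.float32)*1000);print("gearbox top",r,m.sum(),np.median(P[m,2]))
E
```

```text
hS []
hT [(array([239.1, 241.6]), array([ 7.7, 21.2]), 9, np.int32(147))]
lS []
lT [(array([198. , 202.5]), array([5., 8.]), 90, np.int32(39))]
plate [0.54782277 0.05353256 0.19      ] [ 0.51745027 -0.07479127  0.19      ]
374 274 [ 0.37147027 -0.37825422  0.06855572]
162 255 [0.40486    0.12280185 0.04858969]
299 155 [ 0.58851242 -0.17428044  0.36329128]
lever (array([0.5152613 , 0.01450658, 0.22509288]), np.float64(0.0010071667062490888)) handle (array([ 0.43960809, -0.06328199,  0.12186805]), np.float64(0.0008146004314146134))Traceback (most recent call last):
  File "<stdin>", line 22, in <module>
  File "h.py", line 4, in pt
    c=camera_params(n);K=c["mtx"];E=c["extrinsics"]
ValueError: time passes only in moves, steps and waits
```

```bash
python3 - <<'E'
from h import *
d=np.load("pics/top0.npy");T=cv2.imread("pics/top0.png")
c=camera_params("top");K=c["mtx"];E=c["extrinsics"]
vv,uu=np.mgrid[0:420,0:560]
R=np.stack([(uu-K[0,2])/K[0,0],-(vv-K[1,2])/K[1,1],-np.ones_like(uu)],-1)
P=E[:3,3]+(R*d[...,None])@E[:3,:3].T
def rect(m,name):
    m=cv2.morphologyEx(m.astype(np.uint8),cv2.MORPH_OPEN,np.ones((3,3)))
    n,l,st,_=cv2.connectedComponentsWithStats(m);i=1+st[1:,4].argmax()
    r=cv2.minAreaRect((P[l==i][:,:2]*1000).astype(np.float32));print(name,np.round(cv2.boxPoints(r)),np.round(r[1]),round(r[2],1),st[i,4],np.median(P[l==i][:,2]))
roi=(uu>175)&(uu<345)&(vv>110)&(vv<245)
rect(roi&(abs(P[...,2]-.192)<.008),"gear")
hs=cv2.cvtColor(T,cv2.COLOR_BGR2HSV)
# baseboard front edge (right part): booklet/baseboard bounds via height
rect(roi&(P[...,2]>.008)&(P[...,2]<.04),"board")
# handle axis via depth
m=(uu>228)&(uu<250)&(vv>225)&(vv<260)&(P[...,2]>.10)
m2=m&(T.max(2)<70)
q=P[m2][:,:2];q0=q.mean(0);w=np.linalg.svd(q-q0)[2][0];print("handle",q0,P[m2][:,2].mean(),w,np.degrees(np.arctan2(w[1],w[0])),len(q), np.ptp((q-q0)@w))
m=(uu>345)&(uu<400)&(vv>255)&(vv<295)&(P[...,2]>.03);print("spray",P[m].mean(0),P[m].min(0),P[m].max(0))
m=(uu>140)&(uu<182)&(vv>225)&(vv<285)&(P[...,2]>.015);print("mouse",P[m].min(0),P[m].max(0))
m=(uu>180)&(uu<345)&(vv>115)&(vv<260)&(P[...,2]>.25);print("phone/arm",P[m].min(0),P[m].max(0))
E
```

```text
gear [[535. -61.]
 [635. -78.]
 [647.  -8.]
 [547.   9.]] [ 71. 101.] 80.1 1192 0.19236807021756486
board [[ 455. -285.]
 [ 628. -317.]
 [ 676.  -50.]
 [ 504.  -19.]] [271. 175.] 79.6 5434 0.01806801397302038
handle [ 0.44012244 -0.06343722] 0.1315362782812667 [-0.98441731  0.17584813] 169.8719823298657 173 0.0481921011869972
spray [ 0.37375856 -0.36863742  0.11856443] [ 0.35438273 -0.40333064  0.03005042] [ 0.43620115 -0.11770015  1.09314469]
mouse [ 0.34578998 -0.11770015  0.01519595] [0.4627425  0.16093014 1.09314469]
phone/arm [ 0.43620115 -0.26983113  0.25012685] [ 0.69238055 -0.01428486  1.09314469]
```

```bash
cat >> h.py <<'E'
YAW=np.radians(-10.1);O=np.array([.5696,-.0307,0])
Rs=np.array([[np.cos(YAW),-np.sin(YAW),0],[np.sin(YAW),np.cos(YAW),0],[0,0,1]])
st=lambda p:Rs.T@(np.array(p)-O)
def report():
    from scipy.spatial.transform import Rotation as R
    s=sense();M=R.from_quat(s["tool_rot"]).as_matrix()
    print("t",round(s["t"],2),"tcp stand mm",np.round(st(s["tcp_pos"])*1000,1),"yaw",round(np.degrees(np.arctan2(M[1,0],M[0,0])),2),"F stand",np.round(Rs.T@s["force"],1),"gap",round(s["finger_gap"]*85.4,1),"grip",round(float(s["gripper_force"]),1),"q",np.round(s["q"],2))
E
python3 -m handwheel '[[[0,0,-0.6,0.876],[0,0,-0.6,0.876],[0,0,-0.6,0.876],[0,0,-0.6,0.876],[0,0,-0.6,0.876],[0,0,0,0]]]' 0 60; python3 -c "from h import *;report()"
```

```text
t: 0.85
tcp_pos: [0.1739, -0.6008, 0.3071]
tool_rot: [0.996, -0.088, 0.0, 0.001]
force: [-0.8, -0.3, -0.2]
finger_gap: -0.002
gripper_force: 0.0
t 0.85 tcp stand mm [-289.6 -630.7  307.1] yaw -10.07 F stand [-0.8 -0.4 -0.2] gap -0.1 grip 0.0 q [-1.47  0.46  1.34 -0.    1.34  0.28]
```

```bash
python3 -m handwheel '[[[0.3,-1,0,0],[0.3,-1,0,0],[0.3,-1,0,0],[0.3,-1,0,0],[0.3,-1,0,0],[0.3,-1,0,0],[0.3,-1,0,0],[0.3,-1,0,0],[0.3,-1,0,0],[0.3,-1,0,0],[0.3,-1,0,0],[0.3,-1,0,0],[0.3,-1,0,0],[0.3,-1,0,0],[0.3,-1,0,0],[0.3,-1,0,0],[0.3,-1,0,0],[0.3,-1,0,0],[0.3,-1,0,0],[0.3,-1,0,0]]]' >/dev/null
python3 -m handwheel '[[[0.52,-0.87,0,0],[0.52,-0.87,0,0],[0.52,-0.87,0,0],[0.52,-0.87,0,0],[0.52,-0.87,0,0],[0.52,-0.87,0,0],[0,0,0,0],[0,0,0,0]]]' ; python3 - <<'E'
from h import *
report()
p,_=snapshot("scene");q,_=snapshot("top")
f=lambda i:cv2.resize(i[:,:,::-1],None,fx=2.4,fy=2.4,interpolation=cv2.INTER_CUBIC)
cv2.imwrite("pics/a1.png",np.hstack([f(p[100:300,200:360]),f(q[110:310,150:310])]))
E
```

```text
t: 4.35
tcp_pos: [0.5084, -0.0196, 0.3061]
tool_rot: [0.996, -0.088, -0.001, 0.0]
force: [0.4, -1.0, -0.0]
finger_gap: -0.0
gripper_force: 0.0
t 4.35 tcp stand mm [-6.210e+01  2.000e-01  3.061e+02] yaw -10.09 F stand [ 0.6 -1.  -0. ] gap -0.0 grip 0.0 q [-0.26  0.28  1.62 -0.    1.24  1.49]
```

View pics/a1.png

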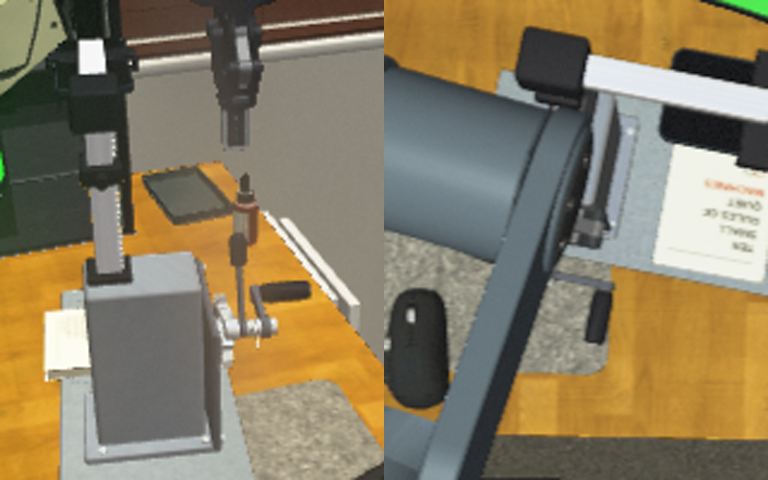

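The fingers hang above and just right of the lever grip, with nothing in the way. I'll go down and push left.

```bash
python3 -m handwheel '[[[0,0,0.6,0],[0,0,0.6,0],[0,0,0.6,0],[0,0,0.6,0],[0,0,0.6,0],[0,0,0.5,0],[0,0,0,0]]]' >/dev/null; python3 -c "from h import *;report()"
python3 -m handwheel '[[[0,-0.4,0,0],[0,-0.4,0,0],[0,-0.4,0,0],[0,-0.4,0,0],[0,0,0,0]]]' >/dev/null; python3 -c "from h import *;report()"
```

```text
t 5.33 tcp stand mm [-6.240e+01 -1.000e-01  2.175e+02] yaw -10.16 F stand [-0.1  0.5  0.7] gap 0.0 grip 0.0 q [-0.26  0.39  1.73 -0.    1.02  1.49]
t 5.95 tcp stand mm [-61.5  41.4 218.8] yaw -10.06 F stand [ 0.1 -0.4  0.8] gap 0.2 grip 0.0 q [-0.18  0.4   1.72  0.    1.03  1.57]
```

```bash
python3 -m handwheel '[[[0,-0.4,0,0],[0,-0.4,0,0],[0,0,0,0]]]' >/dev/null; python3 - <<'E'
from h import *
report()
p,_=snapshot("scene")
cv2.imwrite("pics/a2.png",cv2.resize(p[100:250,230:360,::-1],None,fx=4,fy=4,interpolation=cv2.INTER_CUBIC))
E
```

```text
t 6.33 tcp stand mm [-61.6  61.2 218.6] yaw -10.09 F stand [ 0.6 -1.2 -0. ] gap -0.0 grip 0.0 q [-0.14  0.41  1.7   0.    1.03  1.61]
```

View pics/a2.png

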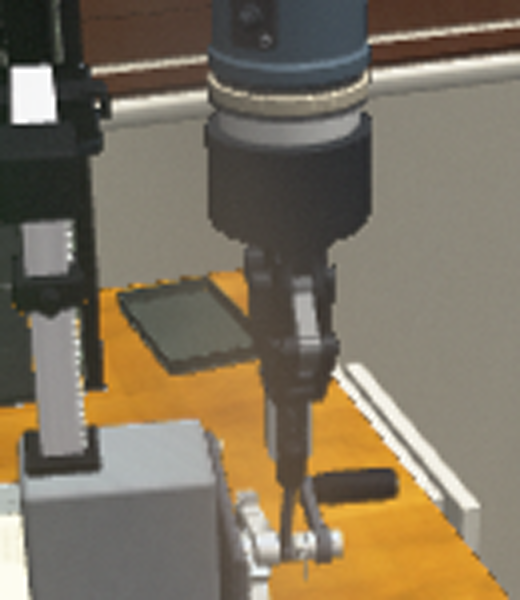

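The lever grip is carried along in front of the fingers at about scene px (302,216). I'll push a little further until the stop shows in the force.

```bash
python3 -m handwheel '[[[0,-0.1,0,0],[0,-0.1,0,0],[0,0,0,0]]]' >/dev/null; python3 - <<'E'
from h import *
report()
for y in (.0349,.0836): print(proj("scene",Rs@np.array([-.062,y,.227])+O))
E
```

```text
t 6.75 tcp stand mm [-61.3  62.3 218.7] yaw -10.06 F stand [ 0.3 -9.6  0.3] gap 0.2 grip 4.4 q [-0.13  0.41  1.7  -0.01  1.03  1.62]
[299.81453805 203.16491012]
[303.67917185 215.35216403]
```

```bash
python3 -m handwheel '[[[0,0.6,0,0],[0,0.4,-0.4,0],[0,0,-1,0],[0,0,-1,0],[0,0,-1,0],[-0.5,0.8,0,0],[-0.5,0.8,0,0],[-0.5,0.8,0,0],[-0.5,0.8,0,0],[-0.6,0.8,0,0],[0,0,0,0],[0,0,0,0]]]' 60 >/dev/null; python3 -c "from h import *;report()"
```

```text
t 8.25 tcp stand mm [-125.8  -59.6  304.4] yaw -10.17 F stand [0.6 0.3 0.2] gap 60.3 grip 0.0 q [-0.41  0.18  1.77  0.    1.19  1.34]
```

```bash
python3 -m handwheel '[[[0,-0.18,0.8,0],[0,0,0.8,0],[0,0,0.8,0],[0,0,0.8,0],[0,0,0.8,0],[0,0,0.8,0],[0,0,0.8,0],[0,0,0.8,0],[0,0,0.8,0],[0,0,0.8,0],[0,0,0,0],[0,0,0,0]]]' 60 >/dev/null; python3 - <<'E'
from h import *
report()
p,_=snapshot("scene");q,_=snapshot("top")
f=lambda i:cv2.resize(i[:,:,::-1],None,fx=3,fy=3,interpolation=cv2.INTER_CUBIC)
cv2.imwrite("pics/a3.png",np.hstack([f(p[150:300,230:360]),f(q[150:300,175:305])]))
E
```

```text
t 9.75 tcp stand mm [-125.6  -55.   104.2] yaw -10.1 F stand [-0.4  0.4 -0.1] gap 59.3 grip 0.0 q [-0.4   0.52  2.    0.    0.62  1.35]
```

View pics/a3.png

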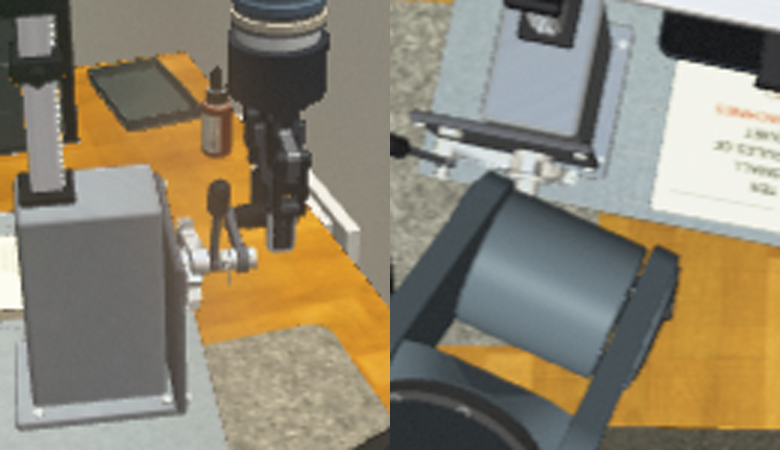

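The lever leans left to release (top view, left edge) and the fingers straddle the handle. I'll close on it.

```bash
python3 -m handwheel '[[[0,0,0.1,0],[0,0,0,0],[0,0,0,0],[0,0,0,0],[0,0,0,0],[0,0,0,0]]]' 0 80 >/dev/null; python3 -c "from h import *;report()"
```

```text
t 10.6 tcp stand mm [-126.3  -54.9  101.4] yaw -10.15 F stand [2.  5.2 2.3] gap 19.2 grip 78.0 q [-0.4   0.52  2.01  0.    0.61  1.35]
```

```bash
python3 -m handwheel '[[[0,-0.01,0.2,0],[0,-0.03,0.2,0],[0,-0.04,0.2,0],[0,-0.06,0.15,0],[0,0,0,0],[0,0,0,0]]]' >/dev/null; python3 - <<'E'
from h import *
report()
p,_=snapshot("scene")
cv2.imwrite("pics/a4.png",cv2.resize(p[150:290,230:350,::-1],None,fx=4.2,fy=4.2,interpolation=cv2.INTER_CUBIC))
E
```

```text
t 11.35 tcp stand mm [-126.4  -52.1   82.5] yaw -10.13 F stand [-0.5 -0.6  3.4] gap 18.9 grip 78.3 q [-0.39  0.56  2.02 -0.    0.56  1.36]
```

View pics/a4.png

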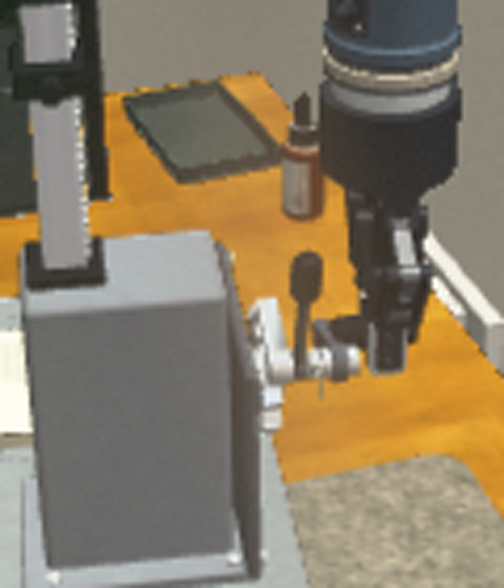

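The load now pulls 3.4 N upward at the handle, after about 0.35 rad of winding. Next I'll work out the arc steps.

```bash
python3 - <<'E'
import numpy as np
p=3.50-0.15*np.arange(0,27)
y=-55*np.cos(p)/25;z=-55*np.sin(p)/25
print([[0,round(a,2),round(b,2),0] for a,b in zip(np.diff(y),np.diff(z))],p[-1])
E
```

```text
[[0, np.float64(0.09), np.float64(-0.32), 0], [0, np.float64(0.04), np.float64(-0.33), 0], [0, np.float64(-0.01), np.float64(-0.33), 0], [0, np.float64(-0.05), np.float64(-0.33), 0], [0, np.float64(-0.1), np.float64(-0.31), 0], [0, np.float64(-0.15), np.float64(-0.29), 0], [0, np.float64(-0.19), np.float64(-0.27), 0], [0, np.float64(-0.23), np.float64(-0.24), 0], [0, np.float64(-0.26), np.float64(-0.2), 0], [0, np.float64(-0.29), np.float64(-0.16), 0], [0, np.float64(-0.31), np.float64(-0.11), 0], [0, np.float64(-0.32), np.float64(-0.07), 0], [0, np.float64(-0.33), np.float64(-0.02), 0], [0, np.float64(-0.33), np.float64(0.03), 0], [0, np.float64(-0.32), np.float64(0.08), 0], [0, np.float64(-0.3), np.float64(0.13), 0], [0, np.float64(-0.28), np.float64(0.17), 0], [0, np.float64(-0.25), np.float64(0.21), 0], [0, np.float64(-0.22), np.float64(0.25), 0], [0, np.float64(-0.18), np.float64(0.28), 0], [0, np.float64(-0.14), np.float64(0.3), 0], [0, np.float64(-0.09), np.float64(0.32), 0], [0, np.float64(-0.04), np.float64(0.33), 0], [0, np.float64(0.01), np.float64(0.33), 0], [0, np.float64(0.06), np.float64(0.32), 0], [0, np.float64(0.11), np.float64(0.31), 0]] -0.3999999999999999
```

```bash
python3 -m handwheel '[[[0,0.09,-0.32,0],[0,0.04,-0.33,0],[0,-0.01,-0.33,0],[0,-0.05,-0.33,0],[0,-0.1,-0.31,0],[0,0,0,0]]]' >/dev/null; python3 -c "from h import *;report()"
```

```text
t 12.15 tcp stand mm [-126.3  -49.5  123.8] yaw -10.16 F stand [ 1.9  9.1 -0.6] gap 18.8 grip 78.2 q [-0.39  0.47  1.99  0.    0.68  1.36]
```

Tangential load is still about +3 N, so the pawl is out and the crank follows. There is only a small radial misfit. I'll continue.

```bash
python3 -m handwheel '[[[0,-0.18,-0.29,0],[0,-0.2,-0.27,0],[0,-0.23,-0.24,0],[0,-0.26,-0.2,0],[0,-0.29,-0.16,0],[0,-0.31,-0.11,0],[0,-0.32,-0.07,0],[0,0,0,0]]]' >/dev/null; python3 -c "from h import *;report()"
```

```text
t 13.15 tcp stand mm [-126.4   -5.   155.4] yaw -10.14 F stand [  5.5   5.1 -16.4] gap 19.0 grip 78.8 q [-0.28  0.42  1.95  0.    0.77  1.46]
```

```bash
python3 -m handwheel '[[[0,-0.33,0.04,0],[0,-0.33,0.07,0],[0,-0.32,0.1,0],[0,-0.3,0.13,0],[0,-0.28,0.17,0],[0,-0.25,0.21,0],[0,0,0,0]]]' >/dev/null; python3 -c "from h import *;report()"
```

```text
t 14.03 tcp stand mm [-126.9   39.5  138. ] yaw -10.1 F stand [-0.   4.  -1.3] gap 19.0 grip 80.1 q [-0.18  0.46  1.95  0.    0.74  1.57]
```

```bash
python3 -m handwheel '[[[0,-0.2,0.25,0],[0,-0.17,0.28,0],[0,-0.13,0.3,0],[0,-0.08,0.32,0],[0,-0.03,0.33,0],[0,0.01,0.33,0],[0,0,0,0]]]' >/dev/null; python3 -c "from h import *;report()"
```

```text
t 14.9 tcp stand mm [-127.    54.4   92.3] yaw -10.14 F stand [-1.5  8.2 -5.7] gap 19.2 grip 80.0 q [-0.15  0.55  1.97  0.    0.62  1.6 ]
```

```bash
python3 -m handwheel '[[[0,0.06,0.2,0],[0,0.08,0.2,0],[0,0.04,0.1,0],[0,0,0,0]]]' >/dev/null; python3 -c "from h import *;report()"
```

```text
t 15.4 tcp stand mm [-127.1   51.2   80.7] yaw -10.18 F stand [-2.  13.6  0.8] gap 18.8 grip 80.9 q [-0.16  0.58  1.98  0.    0.59  1.59]
```

```bash
python3 -m handwheel '[[[0,-0.04,0.08,0],[0,0,0.08,0],[0,0,0,0]]]' >/dev/null; python3 -c "from h import *;report()"
python3 -m handwheel '[[[0,0.02,0.08,0],[0,0,0.08,0],[0,0,0,0]]]' >/dev/null; python3 -c "from h import *;report()"
```

```text
t 15.78 tcp stand mm [-126.6   51.5   78.9] yaw -10.14 F stand [-6.1  8.9 22.7] gap 18.8 grip 82.9 q [-0.15  0.58  1.98  0.    0.58  1.59]
t 16.15 tcp stand mm [-126.2   51.4   77.1] yaw -10.14 F stand [-10.3  11.7  45.1] gap 18.9 grip 85.5 q [-0.15  0.58  1.98  0.    0.57  1.59]
```

The vertical force rises firmly, which matches the stop. I'll ease off, open and check.

```bash
python3 -m handwheel '[[[0,0,-0.1,0],[0,0,-0.08,0],[0,0,0,0]]]' >/dev/null; python3 -c "from h import *;report()"
python3 -m handwheel '[[[0,0,0,0],[0,0,0,0],[0,0,0,0],[0,0,0,0]]]' 60 >/dev/null; python3 - <<'E'
from h import *
report()
p,_=snapshot("scene")
cv2.imwrite("pics/a5.png",cv2.resize(p[120:290,210:350,::-1],None,fx=3.5,fy=3.5,interpolation=cv2.INTER_CUBIC))
E
```

```text
t 16.52 tcp stand mm [-126.7   51.4   79.2] yaw -10.15 F stand [-5.5 11.4 17.4] gap 19.2 grip 82.7 q [-0.15  0.58  1.98  0.    0.58  1.59]
t 17.02 tcp stand mm [-126.2   49.6   77.1] yaw -10.15 F stand [-0.2 -0.7 -0.1] gap 60.0 grip 0.0 q [-0.16  0.58  1.98 -0.    0.58  1.59]
```

View pics/a5.png

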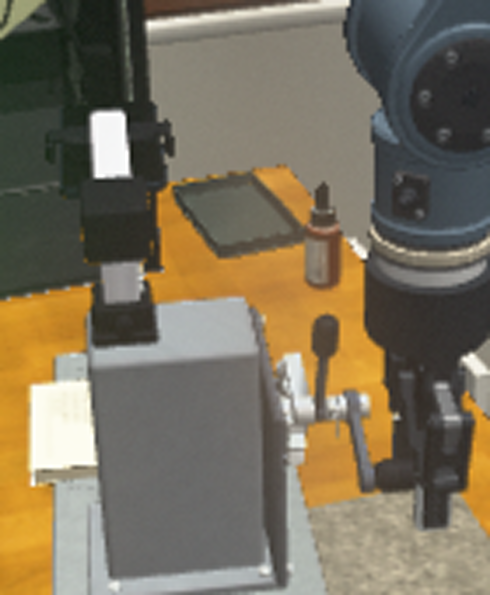

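The collar sits on the gearbox, and the lever still leans left at zoom (325,335). Now I'll go up, close the fingers and move to the lever's left side.

```bash
python3 -m handwheel '[[[0,0,-0.5,0],[0,0,-0.9,0],[0,0,-0.9,0],[0,0,-0.9,0],[0,0,-0.9,0],[0,0,-1,0],[0,0,-1,0],[0,0,-1,0],[0,0,-1,0],[0,0,-1,0],[0,0,0,0]]]' 60 >/dev/null
python3 -m handwheel '[[[0,-0.7,0,0],[0,-0.7,0,0],[0,-0.7,0,0],[0,-0.7,0,0],[0.6,0,0,0],[0.7,0,0,0],[0.6,0,0,0],[0.6,0,0,0],[0,0,0,0],[0,0,0,0]]]' 0 >/dev/null; python3 -c "from h import *;report()"
```

```text
t 19.7 tcp stand mm [-64.2 119.7 304.6] yaw -10.15 F stand [-0.7  0.5 -0.4] gap 0.0 grip 0.0 q [-0.02  0.33  1.56  0.    1.26  1.72]
```

```bash
python3 -m handwheel '[[[0,0,0.6,0],[0,0,0.6,0],[0,0,0.6,0],[0,0,0.6,0],[0,0,0.6,0],[0,0,0.45,0],[0.08,0,0,0]]]' >/dev/null; python3 -c "from h import *;report()"
python3 -m handwheel '[[[0,0.4,0,0],[0,0.4,0,0],[0,0.4,0,0],[0,0.4,0,0],[0,0.4,0,0],[0,0.35,0,0],[0,0,0,0]]]' >/dev/null; python3 -c "from h import *;report()"
```

```text
t 20.57 tcp stand mm [-62.5 119.8 217.5] yaw -10.13 F stand [ 0.2 -0.5 -0.3] gap -0.2 grip 0.0 q [-0.02  0.43  1.66 -0.    1.05  1.72]
t 21.45 tcp stand mm [-62.1  60.1 218.3] yaw -10.19 F stand [-0.5  0.2 -0.2] gap -0.2 grip 0.0 q [-0.14  0.41  1.71 -0.    1.03  1.61]
```

```bash
python3 -m handwheel '[[[0,0.1,0,0],[0,0.1,0,0],[0,0,0,0]]]' >/dev/null; python3 -c "from h import *;report()"
```

```text
t 21.82 tcp stand mm [-62.1  56.2 218.4] yaw -10.12 F stand [-0.7  0.8 -0.5] gap 0.2 grip 0.4 q [-0.15  0.4   1.71 -0.    1.03  1.6 ]
```

```bash
python3 -m handwheel '[[[0,0.08,0,0],[0,0.08,0,0],[0,0,0,0]]]' >/dev/null; python3 -c "from h import *;report()"
```

```text
t 22.2 tcp stand mm [-61.9  53.  218.5] yaw -10.17 F stand [ 0.4  5.7 -1.3] gap -0.0 grip 2.1 q [-0.15  0.4   1.71  0.    1.03  1.59]
```

Force is up at the hold stop. I'll back off, clear the scene and look.

```bash
python3 -m handwheel '[[[0,-0.6,0,0],[0,-0.6,0,0],[0,0,-1,0],[0,0,-1,0],[0,0,-1,0],[0,0,-1,0],[-0.7,-0.8,0,0],[-0.7,-0.8,0,0],[-0.7,-0.8,0,0],[-0.7,-0.8,0,0],[-0.5,-0.9,0,0],[0,-1,0,0],[0,-1,0,0],[0,-1,0,0],[0,0,0,0],[0,0,0,0]]]' >/dev/null; python3 - <<'E'
from h import *
report()
p,_=snapshot("scene");q,_=snapshot("top")
f=lambda i,k:cv2.resize(i[:,:,::-1],None,fx=k,fy=k,interpolation=cv2.INTER_CUBIC)
cv2.imwrite("pics/a6.png",np.hstack([f(p[170:270,240:330],4.2),f(q[140:240,175:265],4.2)]))
E
```

```text
t 24.2 tcp stand mm [-144.6  259.5  318.4] yaw -10.09 F stand [-0.1 -0.6  0.2] gap -0.1 grip 0.0 q [ 0.28  0.31  1.54 -0.    1.29  2.03]
```

View pics/a6.png

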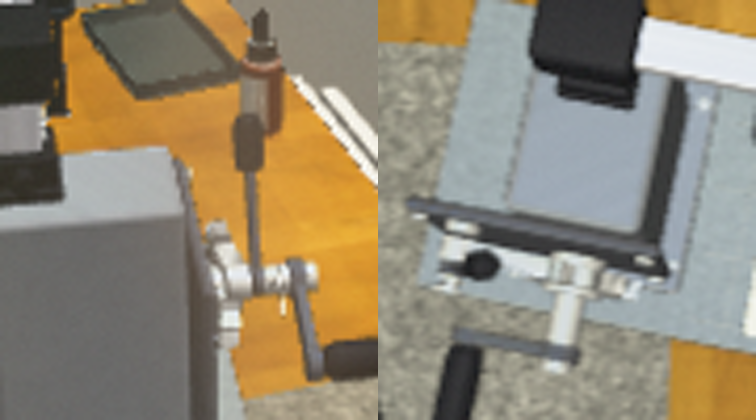

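The lever grip is back at scene (299,204), its original hold place. For the pawl I'll do one side-by-side with the start picture.

```bash
python3 - <<'E'
from h import *
p,_=snapshot("scene");q,_=snapshot("top")
f=lambda i:cv2.resize(i,(390,290),interpolation=cv2.INTER_CUBIC)
a=cv2.imread("pics/scene0.png");b=cv2.imread("pics/top0.png")
c=lambda i:f(i[208:260,275:345][:, :70]);e=lambda i:f(i[190:230,180:234])
cv2.imwrite("pics/cmp.png",np.vstack([np.hstack([c(a),e(b)]),np.hstack([c(p[:,:,::-1]),e(q[:,:,::-1])])]))
print(proj("scene",Rs@np.array([-.05,.0,.155])+O),proj("scene",Rs@np.array([-.05,.0593,.16])+O))
E
```

```text
[292.06136806 224.04600812] [295.95146792 237.20280334]
```

View pics/cmp.png

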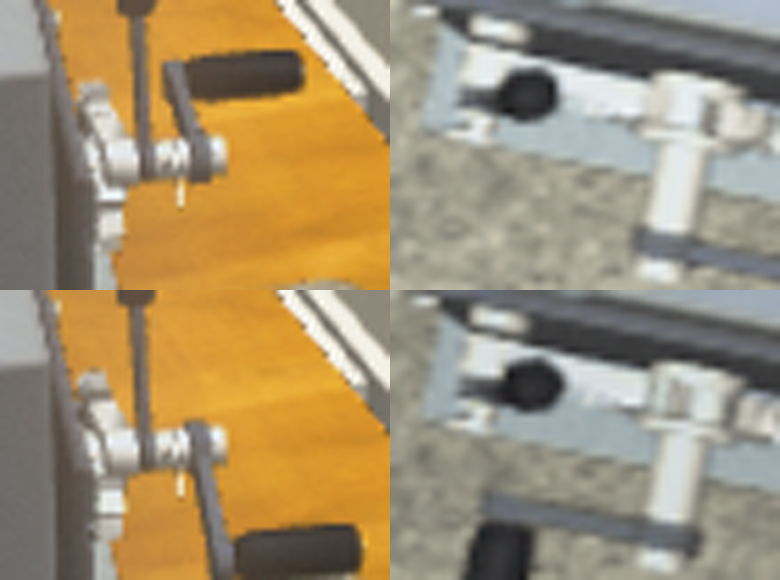

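The pawl looks the same as at the start, with its nose in the wheel. The lever is on hold and the robot is clear, so I'm handing it in.

```bash
python3 -c "from station import *;print(sign_off())"
```

```text
the job is handed in; nothing more can be done
None
```

I handed the job in at about 24 s: the collar rests on the gearbox, the lever is back on hold, and the pawl looks seated in the wheel as it was at the start. I saw no contact with the booklet, mouse or bottle, but did not re-measure where they stand, and the sign-off gave no verdict.

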